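# Charge the luminous dial of the blue watch

## Task

Take the ultraviolet hand lamp from its green pad and hold it level and steady with its lens about 5 cm above the middle of the blue watch dial, pointing down at it, for two seconds, to charge the luminous markers. Then set the lamp back down on its lens and foot, along the middle of the green pad, and let go. Do not light the silver watch that way, touch a watch with the lamp or shift either watch.

Things in the scene. Friction and masses are not known exactly. Their poses are not given: they have to be found in the camera images.
- lamp: UV hand lamp, bridge-shaped, about 0.16 kg, loose. White bar handle 135 mm long, 26 wide, 35 to 61 mm above the lamp's underside; at its +x end a black round head (32 dia, 65 high, violet band and top disc) with the lens facing down; at the rear a black foot. Origin midway along, at underside level; x to the head, z up. Lens centre x=+60, z=0; foot centre x=-62. Grip across y, x=-45 to +40; balances near x=+5 mm
- pad: Flat green rest pad for the lamp, fixed to the bench, 250 mm long (x), 130 mm wide (y), 6 mm thick. Origin: the centre of its underside; x along its length, z up. The lamp starts standing on it, roughly along it.
- blue_watch: The watch to charge, in a round grey holder (60 mm dia, 14 high, two black jaws); loose, 0.25 kg. Steel case 42 mm dia; dark blue dial 37 mm dia facing up, 30 mm above the holder's underside. Origin: centre of the holder's underside, under the dial's middle; z up. The bench mat it stands on is 2 mm above the work surface.
- silver_watch: A second watch, not to be lit, in a round grey holder (60 mm dia, 14 high, two black jaws); loose, 0.25 kg. Steel case 42 mm dia; silver-white dial 37 mm dia facing up, 30 mm above the holder's underside. Origin: centre of the holder's underside, under the dial's middle; z up.
Mind the look-alikes: they are no part of the job. What is shaped like the blue_watch but pink or yellow is not meant.

How it is judged:
By the outcome, as a careful person would: the job done as asked, in the order asked, and still so for the second after the job is handed in, with the robot touching nothing.
It also fails if it takes over 54 s, if anything falls off the work surface, if the arm or the gripper's body presses on something with over 40 N, if the wrist force passes 120 N, or if a joint passes its speed limit or range.

## Robot

A 7-joint arm with a two-finger parallel gripper is mounted at the origin on the work surface. World frame = base frame: x ahead of the robot, y to its left, z up, the work surface at z = 0. Lengths are in mm, angles in rad, forces in N, time in s.
With the tool pointing down it reaches from about 425 to 1025 mm from the base axis. Payload 9.4 kg.
Tool frame: the origin (TCP) lies at the very end of the fingers, on their centre line; the grasp point (between the pads) lies tcp_to_grasp behind it (tcp_to_grasp is the distance from the TCP to the grasp point, in mm); z points along the fingers, y is the direction in which the jaws open and shut (so a half turn about z gives the same grasp; the last joint's range is limited). The gripper opens to 93 mm and grips with 3 to 60 N. Pads are 15 mm wide; open, the fingers measure 128 mm over their backs; the gripper's body (75 mm by 188 mm) begins 65 mm behind the grasp point.
Start: joints at [-1.266, 0.599, -0.003, 1.599, 0.002, 0.943, -0.08], TCP at [270.135, 672.794, 187.518] pointing down, gripper open.
Joint ranges: [-2.57, 2.57], [-0.35, 1.97], [-1.29, 1.29], [0.11, 2.56], [-1.05, 4.19], [0.11, 1.86], [-2.63, 2.63]. Speed limits (rad/s): [2.22, 2.22, 3.01, 3.01, 3.14, 3.14, 3.14].

## Interface

Orientations are given as a rotation vector (axis times angle).
In Python, from plant import read_state, read_camera, get_calibration, hand_in, tcp_to_grasp gives the robot as it stands.
- The arm moves only by the tool move_arm, never from a script. Its argument "commands" is a list of rows, each a list of 3 entries, a list of its own where there are three numbers: the closure in counts, from 0 (fully open) to 255 (shut), then the shift along the tool's x, y, z in m, then the turn about the tool's z in rad. A call has 1 to 20 rows; each row is the pose to reach, as a shift and turn from the pose commanded when the call began, along the tool's axes at that moment; what a row does not reach only later rows make up. A row lasts 1/10 s, in which the tool goes at most 50 mm and 8.59 degrees, less where a joint would pass 70% of its speed; a pose out of reach is approached as far as the arm can. A call with a gripper value outside its range is refused whole. The fingers move at their own pace and stop on an object; the grip force is fixed at half the most. Time passes only in rows, so rows that repeat a pose let the fingers close. It gives the time, the measured TCP pose, the force and the opening at its end, in the units of the state.
- read_state(): the state, without advancing time (a new reading comes with each control period).
- read_camera(name): name is "side" or "top" or "wrist"; returns the picture (400x640x3 uint8, blue, green, red); there is no depth.
- get_calibration(name): a dict with "intrinsics" (3x3 intrinsics, pixels), "eye" and "rotation" of the camera in the world; the wrist camera has in their place "mount" (4x4, takes a point from camera to tool coordinates, whose origin is the TCP and whose axes are the flange's). Camera axes: x right, y down, z forward; pixel columns grow to the right and rows downward; lengths in mm; the calibration is good to about 2 mm. A picture is of the moment at which its call begins: read the wrist's pose just before it. get_calibration takes no time and is no camera call.
- hand_in(): hands the job in, once; it reports no verdict.
The state is a dict: "time_s": time; "q": joint angles; "joint_velocities": joint speeds; "effort": joint torques, N m; "position": TCP position; "ee_rot": TCP orientation; "wrist_force": force on the tool from outside, world axes, zero at the start; "moment": the same for the moment, N m; "gripper_width": finger opening in mm.
Only numpy, scipy, OpenCV 4.12 (cv2) and the standard library are available. Lean on these libraries where they do the work, as an engineer would, in place of code of your own. Each camera call takes 0.05 s, during which the arm holds its last target.

## Working session

There is one attempt and no reset: what is moved stays moved. The work goes in short steps, Python scripts to look and compute and a tool call to move; the robot and the scene stay as the last step left them, time stands still between calls to the robot, and variables do not carry over. Pictures are saved under pics/ and viewed, and the job is handed in when it is done.

Besides the shell and the picture viewer there is one more tool, called by a JSON object that holds its "fn" and its "kwargs", one argument or row to a line. move_arm: Moves the arm, as the interface text tells. Its arguments: {"type":"object","properties":{"commands":{"type":"array","items":{"type":"array"}}},"required":["commands"]}

```bash
mkdir -p pics
cat > h.py <<'E'
import numpy as np,cv2
from scipy.spatial.transform import Rotation as R
from plant import *
def grab(n,f):
    s=read_state(); im=read_camera(n); cv2.imwrite('pics/'+f,im); return s,im
E
python3 - <<'E'
from h import *
s,_=grab('top','t0.png'); grab('side','s0.png'); grab('wrist','w0.png')
print(s, tcp_to_grasp() if callable(tcp_to_grasp) else tcp_to_grasp)
for n in ['top','side','wrist']: print(n,get_calibration(n))
E
```

```text
{'time_s': 0.0, 'q': array([-1.26569127,  0.60015073, -0.00254401,  1.60011618,  0.00176385,
        0.94286154, -0.07979579]), 'joint_velocities': array([-0.00045819,  0.00108298,  0.00048878,  0.00053479, -0.00030914,
        0.00077338, -0.0012203 ]), 'effort': array([-9.60452394e-05, -7.65086246e+01,  1.49691157e+00, -2.52339453e+01,
       -5.24137903e-02,  1.69364997e-02,  1.54010349e-04]), 'position': array([269.94755285, 672.30844497, 186.64636076]), 'ee_rot': array([-5.96002449e-01, -3.08435456e+00,  2.39197433e-03]), 'wrist_force': array([ 0.1503504 ,  0.01183631, -0.50568805]), 'moment': array([0.0558093 , 0.01559697, 0.01504521]), 'gripper_width': 92.59483397363425} 18.8
top {'intrinsics': array([[415.53661855,   0.        , 314.44030218],
       [  0.        , 415.53661855, 199.90325932],
       [  0.        ,   0.        ,   1.        ]]), 'eye': array([383.11868703, -15.41384101, 897.12603169]), 'rotation': array([-2.09030916,  2.13810107, -0.19969064])}
side {'intrinsics': array([[373.96998897,   0.        , 316.01107069],
       [  0.        , 373.96998897, 197.18636538],
       [  0.        ,   0.        ,   1.        ]]), 'eye': array([ 209.30269765, -475.96756621,  566.23688217]), 'rotation': array([-2.21700784,  0.70687979, -0.29383512])}
wrist {'intrinsics': array([[316.22750235,   0.        , 323.46087984],
       [  0.        , 316.22750235, 198.74602632],
       [  0.        ,   0.        ,   1.        ]]), 'mount': array([[ 2.45193268e-04, -9.63384273e-01, -2.68124380e-01,
         7.38483067e+01],
       [ 9.99999803e-01,  3.91333103e-04, -4.91603699e-04,
        -2.72297089e-01],
       [ 5.78529218e-04, -2.68124207e-01,  9.63384178e-01,
        -1.96768974e+02],
       [ 0.00000000e+00,  0.00000000e+00,  0.00000000e+00,
         1.00000000e+00]])}
```

View pics/t0.png

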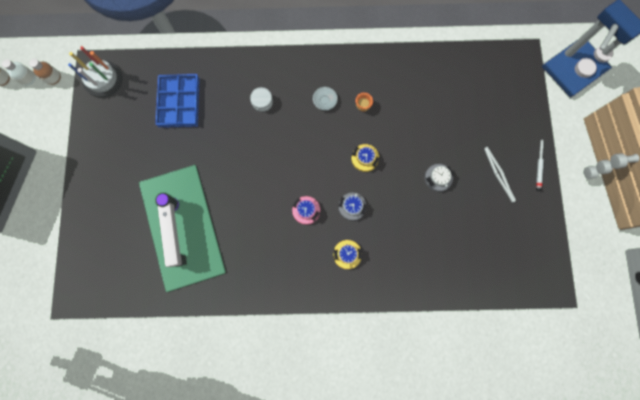

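View pics/s0.png

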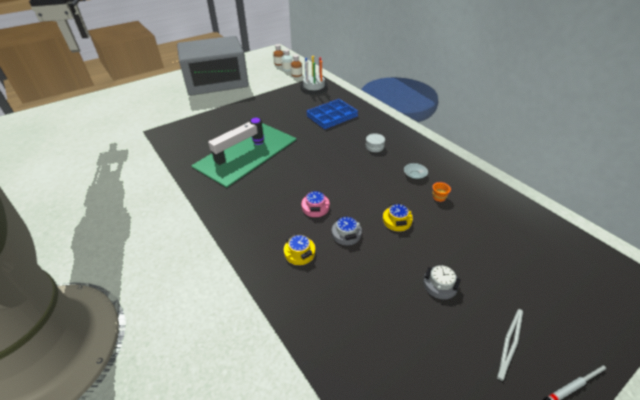

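View pics/w0.png

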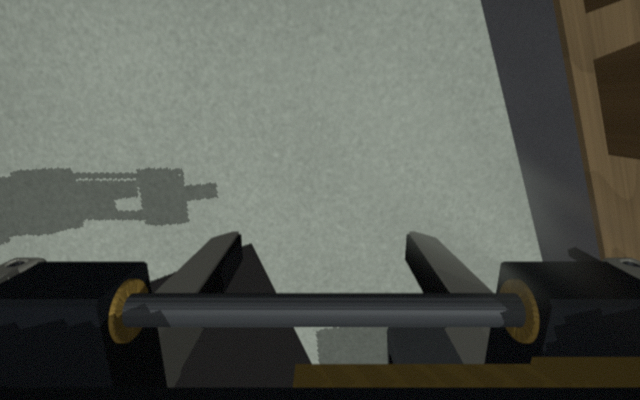

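Top view: lamp on the green pad at about (168,230), with its violet head end at (163,200). The watch candidates with blue dials are pink holder (306,210), grey (352,206), yellow (366,157) and yellow (347,254). The silver one is at (439,177). Grey at (352,206) fits "grey holder, blue dial". I'll confirm it in crops.

Run:
```python
from h import *
t=cv2.imread('pics/t0.png'); s=cv2.imread('pics/s0.png')
a=cv2.resize(t[150:300,125:235],None,fx=4,fy=4,interpolation=cv2.INTER_CUBIC)
b=cv2.resize(t[180:230,322:382],None,fx=6,fy=6,interpolation=cv2.INTER_CUBIC)
c=cv2.resize(s[210:250,325:370],None,fx=8,fy=8,interpolation=cv2.INTER_CUBIC)
o=np.zeros((600,800,3),np.uint8); o[:600,:440]=a; o[:300,440:800]=b; o[300:600,440:777]=c[:300,:337]
cv2.imwrite('pics/c0.png',o)
cv2.imwrite('pics/c1.png',cv2.resize(s[110:190,185:305],None,fx=6,fy=6,interpolation=cv2.INTER_CUBIC))
```

```text
(no output)
```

View pics/c0.png

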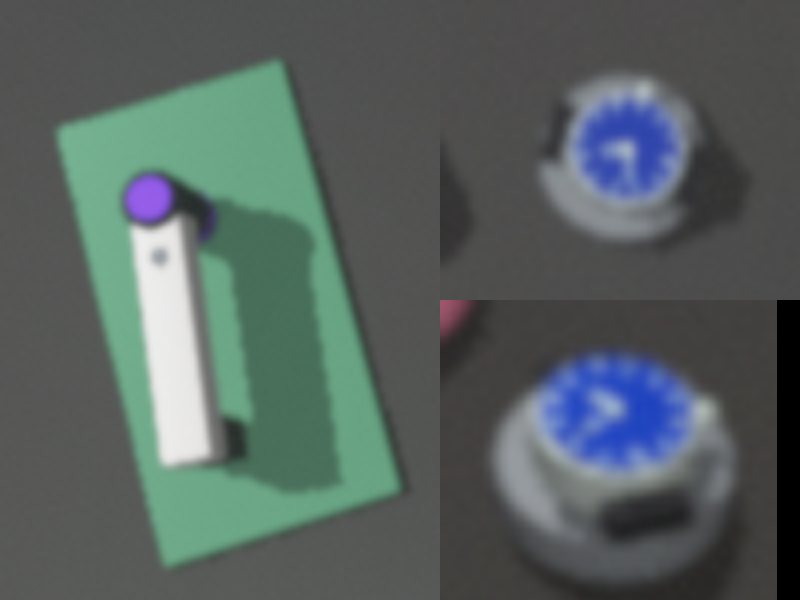

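View pics/c1.png

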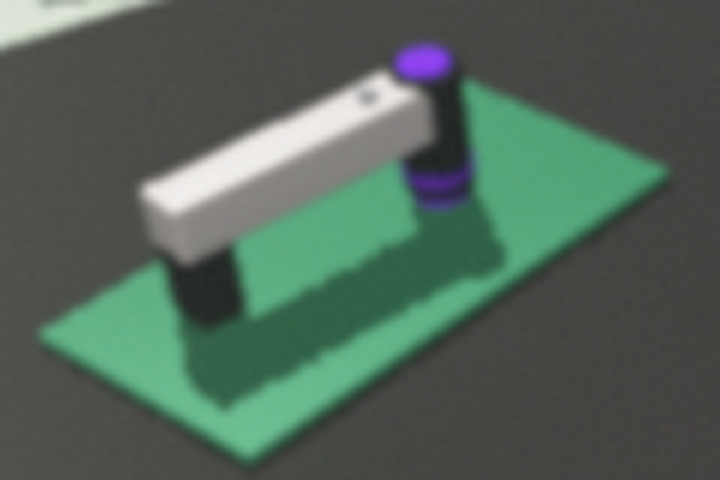

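The crop confirms it: grey holder with a blue dial, centre at top px (353.3,204.6) and side px (347,223). Next I compute positions.

```bash
cat >> h.py <<'E'
def ray(n,uv):
    c=get_calibration(n); Rm=R.from_rotvec(c['rotation']).as_matrix()
    return c['eye'], Rm@np.linalg.solve(c['intrinsics'],[uv[0],uv[1],1.])
def onz(n,uv,z):
    e,d=ray(n,uv); return e+d*(z-e[2])/d[2]
def tri(a,b):
    e1,d1=ray('top',a); e2,d2=ray('side',b)
    s=np.linalg.lstsq(np.c_[d1,-d2],e2-e1,rcond=None)[0]
    p,q=e1+s[0]*d1,e2+s[1]*d2; return (p+q)/2,np.linalg.norm(p-q)
E
python3 - <<'E'
from h import *
np.set_printoptions(precision=1,suppress=True)
T=lambda u,v:(125+(u+.5)/4-.5,150+(v+.5)/4-.5)
S=lambda u,v:(185+(u+.5)/6-.5,110+(v+.5)/6-.5)
cs=[onz('top',T(*p),7) for p in [(57,127),(281,60),(404,491),(165,568)]]
print('pad top',cs,np.mean(cs,0)); 
cs2=[onz('side',S(*p),7) for p in [(40,336),(249,464),(669,171)]]; print('pad side',cs2)
print([tri(T(*a),S(*b)) for a,b in [((57,127),(0,0)),((281,60),(669,171)),((404,491),(249,464)),((165,568),(40,336))]][1:])
for i in range(4): print(np.linalg.norm(cs[i]-cs[i-1]), np.degrees(np.arctan2(*(cs[i]-cs[i-1])[[1,0]])))
print('head',onz('top',T(149,199),72),onz('side',S(424,63),72),tri(T(149,199),S(424,63)))
print('rear',onz('top',T(185,464),68),onz('side',S(165,200),68))
print('front',onz('top',T(157,222),68))
print('dial',onz('top',(353.3,204.7),32),onz('side',(347,223.3),32),tri((353.3,204.7),(347,223.3)))
print('silver',onz('top',(440,176.5),32),'pink',onz('top',(306,210),32),'yel',onz('top',(366,157),32),onz('top',(347,254),32))
E
```

```text
pad top [array([611.5, 377.8,   7. ]), array([646.9, 254.8,   7. ]), array([408.6, 181.3,   7. ]), array([371.5, 306.2,   7. ])] [509.7 280.    7. ]
pad side [array([372.5, 307.9,   7. ]), array([407.9, 182.5,   7. ]), array([647.9, 257.5,   7. ])]
[(array([646. , 254.1,   9.6]), np.float64(0.3368876424409138)), (array([408.1, 181.3,   7.9]), np.float64(1.0590294353797052)), (array([371.8, 305.5,   8.8]), np.float64(0.5130930188940636))]
250.41756243342283 16.600292583049306
128.006187361182 -73.92418970193206
249.37503772757168 -162.86650242529547
130.32157424729482 106.54822854485694
head [556.  299.8  72. ] [557.5 303.5  72. ] (array([555.3, 298.6,  75.1]), np.float64(0.014026999384135303))
rear [422.4 276.7  68. ] [427.8 278.1  68. ]
front [544.7 296.6  68. ]
dial [543.2 -92.   32. ] [545.7 -88.9  32. ] (array([542.7, -91.8,  36.2]), np.float64(0.6657262081907993))
silver [ 600.2 -279.8   32. ] pink [534.2   8.2  32. ] yel [ 647.5 -123.7   32. ] [439.9 -74.9  32. ]
```

```bash
cat >> h.py <<'E'
def go(p,yaw_y):
    """shift in m along tool axes to world TCP p (mm) and turn so that tool y has heading yaw_y deg"""
    s=read_state(); M=R.from_rotvec(s['ee_rot']).as_matrix()
    h=np.degrees(np.arctan2(M[1,1],M[0,1])); d=(yaw_y-h+90)%180-90
    print('pos',s['position'].round(1),'heading y',h.round(2),'tilt z',M[:,2].round(4),'q',s['q'].round(2),'t',s['time_s'])
    print('shift m',(M.T@(np.array(p)-s['position'])/1000).round(4),'turn rad',np.radians(-d).round(4))
E
python3 -c "
from h import *
go([502,290,187],99.8)"
```

```text
pos [270.  672.4 186.9] heading y 68.13 tilt z [-3.0e-04 -1.1e-03 -1.0e+00] q [-1.27  0.6  -0.    1.6   0.    0.94 -0.08] t 0.15
shift m [-3.578e-01 -2.685e-01  2.000e-04] turn rad -0.5527
```

{"fn": "move_arm", "kwargs": {
  "commands": [
    [0,[-0.358,-0.268,0],-0.553],
    [0,[-0.358,-0.268,0],-0.553],
    [0,[-0.358,-0.268,0],-0.553],
    [0,[-0.358,-0.268,0],-0.553],
    [0,[-0.358,-0.268,0],-0.553],
    [0,[-0.358,-0.268,0],-0.553],
    [0,[-0.358,-0.268,0],-0.553],
    [0,[-0.358,-0.268,0],-0.553],
    [0,[-0.358,-0.268,0],-0.553],
    [0,[-0.358,-0.268,0],-0.553],
    [0,[-0.358,-0.268,0],-0.553],
    [0,[-0.358,-0.268,0],-0.553],
    [0,[-0.358,-0.268,0],-0.553],
    [0,[-0.358,-0.268,0],-0.553]
  ]
}}

```text
time_s: 1.55
position: [501.7, 292.1, 187.5]
ee_rot: [0.272, -3.13, -0.0]
wrist_force: [0.3, 0.3, 0.9]
gripper_width: 93.0
```

```bash
python3 -c "
from h import *
go([502,290,187],99.8)
s,im=grab('wrist','w1.png'); print(s['position'],s['ee_rot'])"
```

```text
pos [501.7 292.1 187.5] heading y 99.95 tilt z [-3.e-04  2.e-04 -1.e+00] q [-0.52  0.43 -0.15  1.93  0.09  0.79  1.03] t 1.55
shift m [ 0.0001 -0.0021  0.0005] turn rad 0.0026
[501.69509583 292.06153693 187.46679557] [ 2.72351278e-01 -3.12950929e+00 -3.66512427e-04]
```

View pics/w1.png

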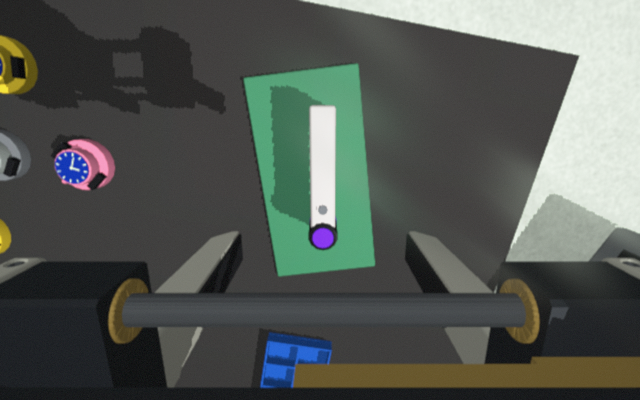

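The wrist view shows the lamp between the fingers: violet disc at (322,237), handle rear end at about (322,106). I'll enlarge it to measure.

```bash
python3 -c "
from h import *
im=cv2.imread('pics/w1.png'); cv2.imwrite('pics/c2.png',cv2.resize(im[55:285,235:385],None,fx=2.6,fy=2.6,interpolation=cv2.INTER_CUBIC))
g=cv2.resize(im[95:255,295:350],None,fx=3.7,fy=3.7,interpolation=cv2.INTER_CUBIC);cv2.imwrite('pics/c3.png',g);print(g.shape)"
```

```text
(592, 204, 3)
```

View pics/c2.png

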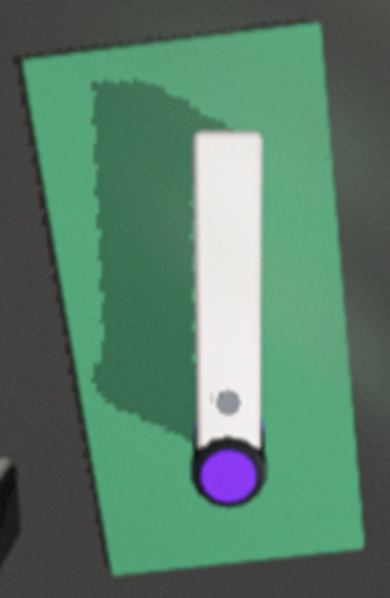

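View pics/c3.png

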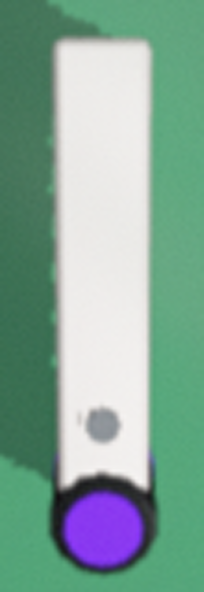

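```bash
cat >> h.py <<'E'
def wz(uv,z,pos,rv):
    c=get_calibration('wrist'); m=c['mount']; d=m[:3,:3]@np.linalg.solve(c['intrinsics'],[uv[0],uv[1],1.])
    M=R.from_rotvec(rv).as_matrix(); e=np.array(pos)+M@m[:3,3]; d=M@d; return e+d*(z-e[2])/d[2]
E
python3 - <<'E'
from h import *
np.set_printoptions(precision=1,suppress=True)
P=[501.695,292.06,187.47];V=[.27235,-3.12951,-.00037]
a=lambda u,v:(235+(u+.5)/2.6-.5,55+(v+.5)/2.6-.5)
b=lambda u,v:(295+(u+.5)/3.7-.5,95+(v+.5)/3.7-.5)
c=[wz(a(*p),8,P,V) for p in [(22,59),(320,22),(364,548),(113,575)]]
print(c,np.mean(c,0))
for i in range(4): print(np.linalg.norm(c[i]-c[i-1]), np.degrees(np.arctan2(*(c[i]-c[i-1])[[1,0]])))
h=wz(b(103,529),73,P,V); r=wz(b(103.5,39),69,P,V); print(h,r,np.linalg.norm((h-r)[:2]),np.degrees(np.arctan2(*(h-r)[[1,0]])))
for p in [(57,39),(150,39),(60,470),(150,470)]: print(wz(b(*p),69,P,V))
E
```

```text
[array([408.9, 184.1,   8. ]), array([372.3, 307.1,   8. ]), array([609.6, 378.6,   8. ]), array([646.6, 255.9,   8. ])] [509.4 281.4   8. ]
248.32833618176892 -163.1902997065073
128.32858040068942 106.54935405239367
247.8331137658415 16.760286080134044
128.11354434187794 -73.22956420192169
[556.2 299.9  73. ] [423.8 276.9  69. ] 134.39358943785973 9.864288247269618
[425.9 265.1  69. ]
[421.7 288.8  69. ]
[542.2 285.   69. ]
[537.7 310.3  69. ]
```

{"fn": "move_arm", "kwargs": {
  "commands": [
    [0,[0,-0.0017,0.04],0],
    [0,[0,-0.0017,0.08],0],
    [0,[0,-0.0017,0.11],0],
    [0,[0,-0.0017,0.13],0],
    [0,[0,-0.0017,0.142],0],
    [0,[0,-0.0017,0.15],0],
    [0,[0,-0.0017,0.15],0],
    [0,[0,-0.0017,0.15],0]
  ]
}}

```text
time_s: 2.4
position: [503.2, 289.4, 38.3]
ee_rot: [-0.269, 3.129, 0.001]
wrist_force: [-0.9, 0.7, 0.3]
gripper_width: 93.0
```

```bash
python3 -c "
from h import *
go([502,290.4,37],99.9)
s,im=grab('wrist','w2.png'); print(s['wrist_force'])"
```

```text
pos [503.2 289.4  38.3] heading y 99.82 tilt z [ 9.e-04  5.e-04 -1.e+00] q [-0.54  0.63 -0.11  2.05  0.15  0.47  0.98] t 2.4
shift m [0.001  0.0012 0.0013] turn rad -0.0014
[-0.92550866  0.66459845  0.34170771]
```

View pics/w2.png

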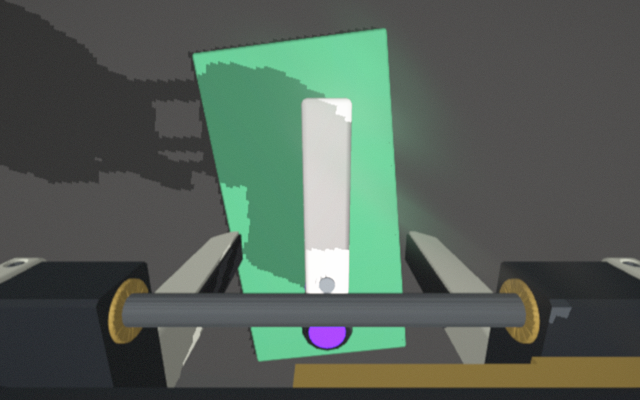

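The handle (columns 302–351) sits between the fingers (240–407), nearly centred. Closing now.

{"fn": "move_arm", "kwargs": {
  "commands": [
    [255,[0,0.001,0.001],0],
    [255,[0,0.001,0.001],0],
    [255,[0,0.001,0.001],0],
    [255,[0,0.001,0.001],0],
    [255,[0,0.001,0.001],0],
    [255,[0,0.001,0.001],0],
    [255,[0,0.001,0.001],0],
    [255,[0,0.001,0.001],0],
    [255,[0,0.001,0.001],0],
    [255,[0,0.001,0.001],0]
  ]
}}

```text
time_s: 3.45
position: [502.7, 290.1, 36.5]
ee_rot: [-0.269, 3.13, 0.0]
wrist_force: [0.6, 0.0, 0.1]
gripper_width: 24.6
```

```bash
python3 -c "
from h import *
go([502,290.4,37],99.9)
s,im=grab('wrist','w3.png'); print(s['wrist_force'],s['gripper_width'])"
```

```text
pos [502.7 290.1  36.5] heading y 99.81 tilt z [ 1.e-04  1.e-04 -1.e+00] q [-0.55  0.64 -0.11  2.05  0.15  0.46  0.97] t 3.45
shift m [ 0.0006  0.0004 -0.0005] turn rad -0.0015
[0.55466838 0.01958376 0.11042306] 24.551766151515665
```

View pics/w3.png

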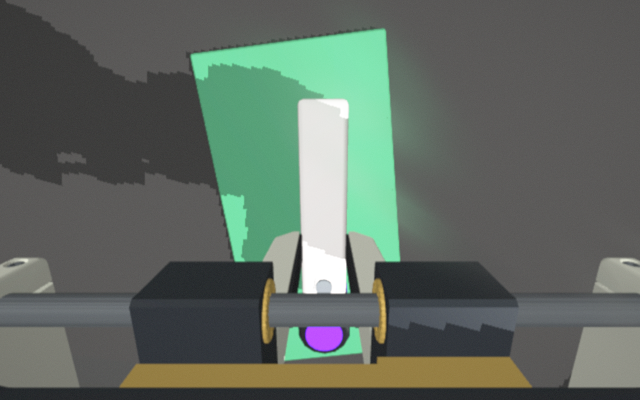

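Gripped (24.6 mm, level). Now lift, then travel to a stop beside the blue watch for a check view.

```bash
python3 -c "
from h import *
go([502.7,290.1,167],99.8)
go([489.5,-20,167],99.8)
np.set_printoptions(precision=1,suppress=True)
s=read_state(); print(wz((323.5,333),73,s['position'],s['ee_rot']))"
```

```text
pos [502.6 290.1  36.5] heading y 99.82 tilt z [ 0.e+00  1.e-04 -1.e+00] q [-0.55  0.64 -0.11  2.05  0.15  0.46  0.97] t 3.5
shift m [-1.000e-04 -0.000e+00 -1.305e-01] turn rad 0.0003
pos [502.6 290.1  36.5] heading y 99.82 tilt z [ 0.e+00  1.e-04 -1.e+00] q [-0.55  0.64 -0.11  2.05  0.15  0.46  0.97] t 3.5
shift m [ 0.0658 -0.3033 -0.1305] turn rad 0.0003
[555.5 298.7  73. ]
```

{"fn": "move_arm", "kwargs": {
  "commands": [
    [255,[0,0,-0.01],0],
    [255,[0,0,-0.03],0],
    [255,[0,0,-0.06],0],
    [255,[0,0,-0.095],0],
    [255,[0.004,-0.015,-0.12],0],
    [255,[0.01,-0.045,-0.13],0],
    [255,[0.018,-0.08,-0.13],0],
    [255,[0.026,-0.12,-0.13],0],
    [255,[0.034,-0.16,-0.13],0],
    [255,[0.043,-0.2,-0.13],0],
    [255,[0.052,-0.24,-0.13],0],
    [255,[0.059,-0.27,-0.13],0],
    [255,[0.063,-0.29,-0.13],0],
    [255,[0.0655,-0.301,-0.13],0],
    [255,[0.066,-0.303,-0.13],0],
    [255,[0.066,-0.303,-0.13],0],
    [255,[0.066,-0.303,-0.13],0]
  ]
}}

```text
time_s: 5.2
position: [489.4, -18.4, 166.6]
ee_rot: [-0.271, 3.13, 0.001]
wrist_force: [0.8, 0.4, -1.9]
gripper_width: 24.5
```

```bash
python3 -c "
from h import *
go([489.5,-101.8,167],99.8)
s,im=grab('wrist','w4.png'); print(s['wrist_force'],s['gripper_width'],s['ee_rot'])
grab('side','s4.png')"
```

```text
pos [489.4 -18.4 166.6] heading y 99.91 tilt z [ 2.e-04  5.e-04 -1.e+00] q [ 0.03  0.35 -0.14  2.14  0.08  0.65  1.58] t 5.2
shift m [ 0.0142 -0.0821 -0.0004] turn rad 0.0019
[ 0.75653499  0.39729612 -1.93680431] 24.48937160817448 [-2.71303984e-01  3.12957256e+00  7.29479891e-04]
```

View pics/w4.png

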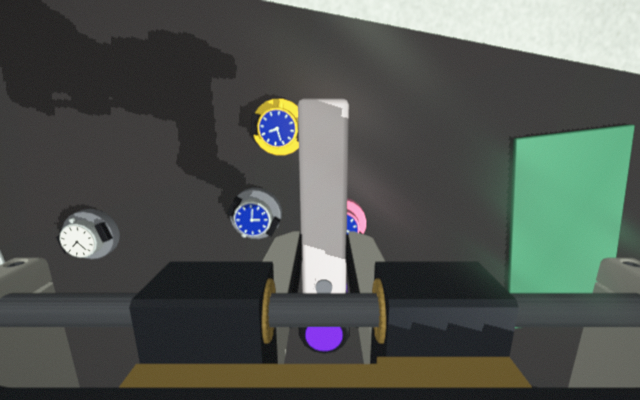

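View pics/s4.png

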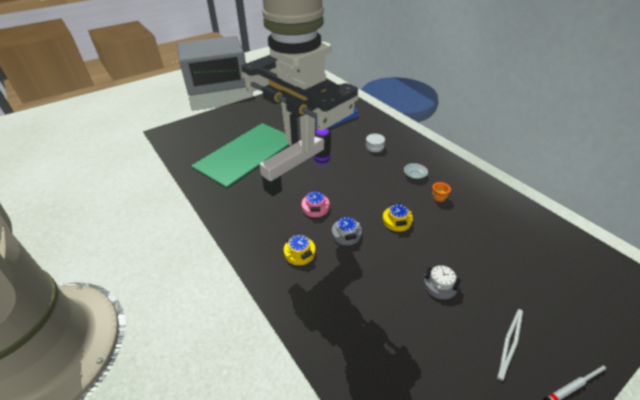

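The lamp is held level (its outline in the wrist view is unchanged, violet disc at (323,333)). The grey-held blue dial is at (252,219). I'll refine from this view.

```bash
python3 -c "
from h import *
im=cv2.imread('pics/w4.png'); cv2.imwrite('pics/c4.png',cv2.resize(im[180:250,220:290],None,fx=8,fy=8,interpolation=cv2.INTER_CUBIC))
h=cv2.cvtColor(im,cv2.COLOR_BGR2HSV); m=cv2.inRange(h,(105,120,60),(130,255,255)); m[:180]=0;m[250:]=0;m[:,:220]=0;m[:,290:]=0
m=cv2.morphologyEx(m,cv2.MORPH_CLOSE,np.ones((9,9)))
k=max(cv2.findContours(m,0,2)[0],key=cv2.contourArea); e=cv2.fitEllipse(k); print(e)
np.set_printoptions(precision=1,suppress=True)
V=[-2.71303984e-01,3.12957256e+00,7.29479891e-04]
print(wz(e[0],32,[489.4,-18.4,166.6],V)); print(wz((323.5,333.5),166.6-36.5+73,[489.4,-18.4,166.6],V))"
```

```text
((251.3320770263672, 219.0270233154297), (29.008811950683594, 31.540592193603516), 115.09951782226562)
[544.1 -90.5  32. ]
[542.6  -9.6 203.1]
```

View pics/c4.png

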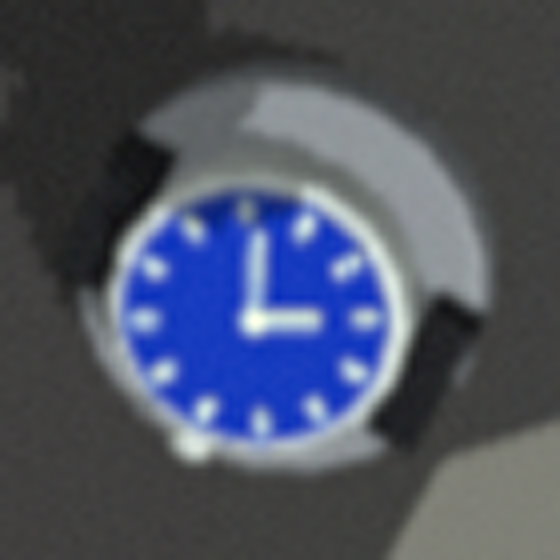

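{"fn": "move_arm", "kwargs": {
  "commands": [
    [255,[0.002,-0.012,0],0],
    [255,[0.005,-0.03,0],0],
    [255,[0.008,-0.05,0],0],
    [255,[0.011,-0.067,0],0],
    [255,[0.0125,-0.077,0.005],0],
    [255,[0.013,-0.081,0.015],0],
    [255,[0.013,-0.081,0.028],0],
    [255,[0.013,-0.081,0.042],0],
    [255,[0.013,-0.081,0.051],0],
    [255,[0.013,-0.081,0.056],0],
    [255,[0.013,-0.081,0.056],0],
    [255,[0.013,-0.081,0.056],0],
    [255,[0.013,-0.081,0.056],0]
  ]
}}

```text
time_s: 6.6
position: [490.6, -101.8, 111.0]
ee_rot: [-0.269, 3.129, -0.0]
wrist_force: [0.0, 0.2, -1.7]
gripper_width: 24.4
```

```bash
python3 -c "
from h import *
go([490.5,-100.3,110.5],99.8)
s,im=grab('side','s5.png');cv2.imwrite('pics/c5.png',cv2.resize(im[120:280,260:420],None,fx=3.7,fy=3.7,interpolation=cv2.INTER_CUBIC))
s,im=grab('top','t5.png');cv2.imwrite('pics/c5t.png',cv2.resize(im[130:270,290:430],None,fx=3.7,fy=3.7,interpolation=cv2.INTER_CUBIC))"
```

```text
pos [ 490.6 -101.8  111. ] heading y 99.82 tilt z [ 9.e-04 -1.e-04 -1.e+00] q [ 0.18  0.45 -0.12  2.17  0.1   0.52  1.73] t 6.6
shift m [-0.0002  0.0015  0.0005] turn rad 0.0003
```

View pics/c5.png

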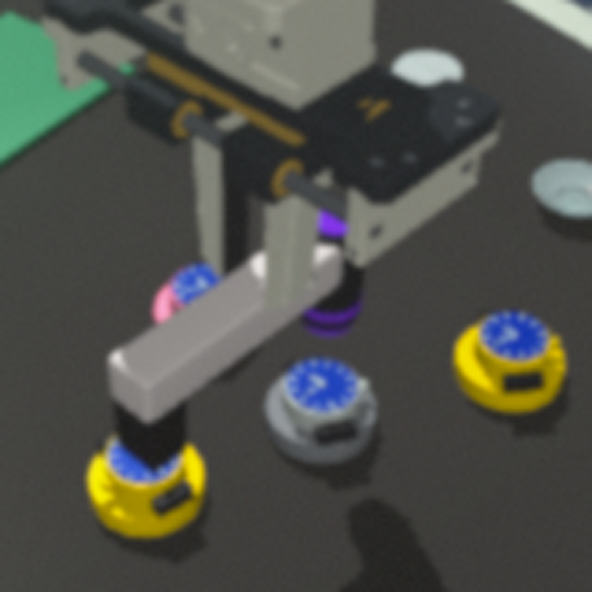

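View pics/c5t.png

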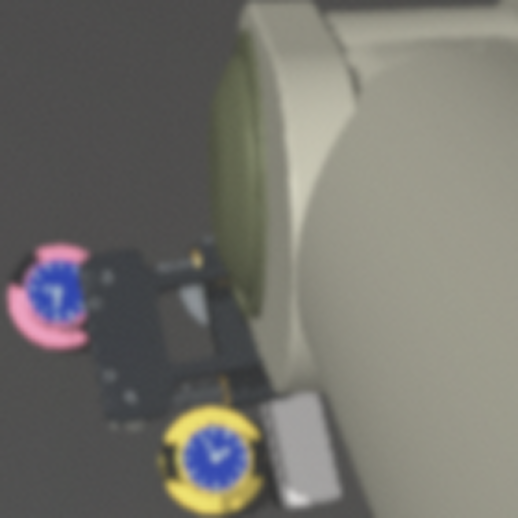

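The side view shows the lens (bottom ellipse near crop (331,322)) above the grey-held blue watch (dial at crop (321,383)). Comparing them through the same camera:

```bash
python3 -c "
from h import *
np.set_printoptions(precision=1,suppress=True)
f=lambda u,v:(260+(u+.5)/3.7-.5,120+(v+.5)/3.7-.5)
for z in (80,82): print(onz('side',f(331,322),z))
print(onz('side',f(321,383),32))
c=get_calibration('side');print(cv2.projectPoints(np.array([[543.7,-91.2,82.],[543.7,-91.2,32]]),*[(lambda r:(cv2.Rodrigues(r)[0],-r@c['eye']))(R.from_rotvec(c['rotation']).as_matrix().T)][0],c['intrinsics'],None)[0])"
```

```text
[545.6 -92.2  80. ]
[544.2 -93.8  82. ]
[545.  -87.9  32. ]
[[[348.  206. ]]

 [[346.9 224.4]]]
```

{"fn": "move_arm", "kwargs": {
  "commands": [
    [255,[0,0.002,-0.0005],0],
    [255,[0,0.002,-0.0005],0],
    [255,[0,0.002,-0.0005],0]
  ]
}}

```text
time_s: 7.0
position: [489.9, -99.8, 111.2]
ee_rot: [-0.269, 3.13, -0.0]
wrist_force: [-0.5, 0.0, -1.1]
gripper_width: 24.9
```

```bash
python3 -c "
from h import *
go([490.5,-100.3,110.5],99.8)
s,im=grab('side','s6.png');cv2.imwrite('pics/c6.png',cv2.resize(im[185:245,320:380],None,fx=10,fy=10,interpolation=cv2.INTER_CUBIC))"
```

```text
pos [489.9 -99.8 111.2] heading y 99.82 tilt z [ 3.e-04 -0.e+00 -1.e+00] q [ 0.17  0.45 -0.12  2.18  0.1   0.52  1.72] t 7.0
shift m [-0.0005 -0.0006  0.0007] turn rad 0.0003
```

View pics/c6.png

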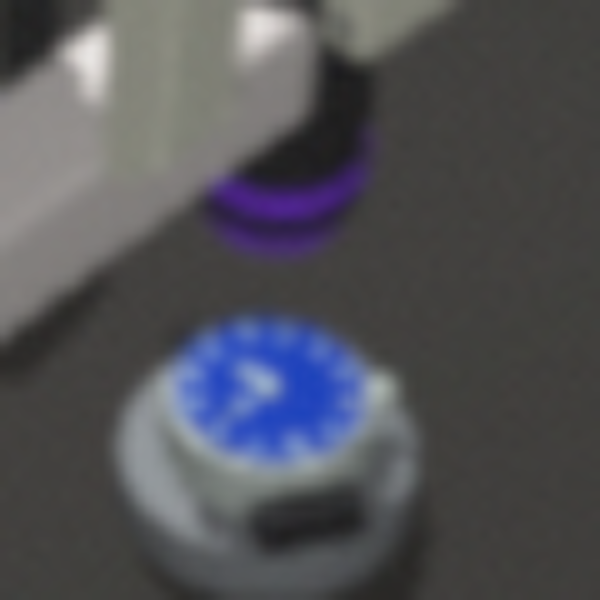

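The lens centre is about (1.0,−18.8) px from the dial centre. The predicted offset for 50 mm directly above is (1.1,−18.4), so it is on target. Now hold.

{"fn": "move_arm", "kwargs": {
  "commands": [
    [255,[0,0,0],0],
    [255,[0,0,0],0],
    [255,[0,0,0],0],
    [255,[0,0,0],0],
    [255,[0,0,0],0],
    [255,[0,0,0],0],
    [255,[0,0,0],0],
    [255,[0,0,0],0],
    [255,[0,0,0],0],
    [255,[0,0,0],0],
    [255,[0,0,0],0],
    [255,[0,0,0],0],
    [255,[0,0,0],0],
    [255,[0,0,0],0],
    [255,[0,0,0],0],
    [255,[0,0,0],0],
    [255,[0,0,0],0],
    [255,[0,0,0],0],
    [255,[0,0,0],0],
    [255,[0,0,0],0]
  ]
}}

```text
time_s: 9.05
position: [489.9, -99.8, 111.1]
ee_rot: [-0.269, 3.13, 0.0]
wrist_force: [0.3, -0.2, -1.5]
gripper_width: 24.7
```

{"fn": "move_arm", "kwargs": {
  "commands": [
    [255,[0,0,0],0],
    [255,[0,0,0],0],
    [255,[0,0,0],0],
    [255,[0,0,0],0],
    [255,[0,0,0],0],
    [255,[0,0,0],0],
    [255,[0,0,0],0],
    [255,[0,0,0],0],
    [255,[0,0,0],0],
    [255,[0,0,0],0]
  ]
}}

```text
time_s: 10.05
position: [489.9, -99.9, 111.0]
ee_rot: [-0.269, 3.13, -0.0]
wrist_force: [0.4, 0.2, -1.5]
gripper_width: 24.5
```

```bash
python3 -c "
from h import *
# return: pad centre (509.5,280.7) yaw 16.8; lamp origin at TCP - ~5.5mm along lamp
a=np.radians(16.8); p=np.array([509.5,280.7])+(60-54.1)*np.array([np.cos(a),np.sin(a)]); print(p)
go([490.0,-100,167],99.8)
go([p[0],p[1],167],90+16.8)"
```

```text
[515.14818504 282.4052876 ]
pos [489.9 -99.9 111. ] heading y 99.81 tilt z [ 0. -0. -1.] q [ 0.17  0.45 -0.12  2.18  0.1   0.52  1.72] t 10.05
shift m [-0.0001 -0.0001 -0.056 ] turn rad 0.0001
pos [489.9 -99.9 111. ] heading y 99.81 tilt z [ 0. -0. -1.] q [ 0.17  0.45 -0.12  2.18  0.1   0.52  1.72] t 10.05
shift m [-0.09    0.3724 -0.056 ] turn rad -0.1221
```

{"fn": "move_arm", "kwargs": {
  "commands": [
    [255,[0,0,-0.01],0],
    [255,[0,0,-0.03],0],
    [255,[0,0,-0.048],0],
    [255,[-0.003,0.012,-0.056],0],
    [255,[-0.008,0.035,-0.056],-0.01],
    [255,[-0.016,0.068,-0.056],-0.02],
    [255,[-0.026,0.108,-0.056],-0.03],
    [255,[-0.036,0.148,-0.056],-0.045],
    [255,[-0.045,0.188,-0.056],-0.06],
    [255,[-0.055,0.228,-0.056],-0.075],
    [255,[-0.065,0.268,-0.056],-0.09],
    [255,[-0.074,0.305,-0.056],-0.1],
    [255,[-0.081,0.335,-0.056],-0.11],
    [255,[-0.086,0.357,-0.056],-0.117],
    [255,[-0.089,0.368,-0.056],-0.122],
    [255,[-0.09,0.3724,-0.056],-0.122],
    [255,[-0.09,0.3724,-0.056],-0.122],
    [255,[-0.09,0.3724,-0.056],-0.122]
  ]
}}

```text
time_s: 11.85
position: [515.1, 281.0, 167.0]
ee_rot: [0.457, -3.108, 0.001]
wrist_force: [0.1, -0.8, -1.1]
gripper_width: 24.4
```

```bash
python3 -c "
from h import *
go([515.1,282.4,36.8],106.8)
s,im=grab('wrist','w7.png');print(s['position'],s['ee_rot'])"
```

```text
pos [515.1 281.  167. ] heading y 106.72 tilt z [-2.e-04 -1.e-03 -1.e+00] q [-0.47  0.46 -0.18  1.93  0.12  0.75  1.14] t 11.85
shift m [-0.0005  0.0015  0.1302] turn rad -0.0015
[515.12032368 280.95641315 166.98643863] [ 4.56586687e-01 -3.10790535e+00  1.46410846e-03]
```

View pics/w7.png

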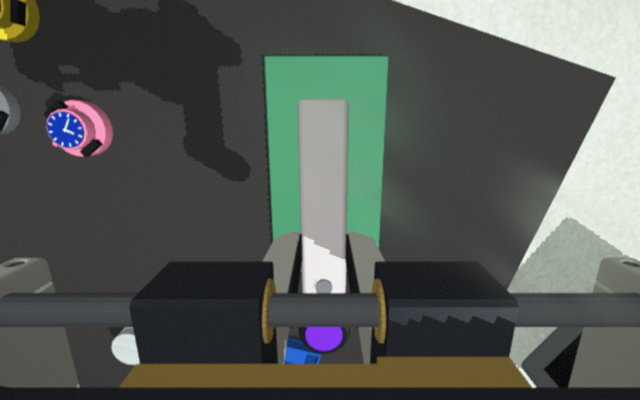

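The pad's rear edge is parallel to the image rows and its middle is at column ~326, against 323.5 for the lamp. I'll shift +y ~2 mm and lower.

{"fn": "move_arm", "kwargs": {
  "commands": [
    [255,[0,0.002,0.015],0],
    [255,[0,0.002,0.045],0],
    [255,[0,0.002,0.075],0],
    [255,[0,0.002,0.1],0],
    [255,[0,0.002,0.115],0],
    [255,[0,0.002,0.12],0],
    [255,[0,0.002,0.124],0],
    [255,[0,0.002,0.126],0],
    [255,[0,0.002,0.128],0],
    [255,[0,0.002,0.129],0],
    [255,[0,0.002,0.129],0],
    [255,[0,0.002,0.129],0]
  ]
}}

```text
time_s: 13.1
position: [514.7, 284.5, 38.4]
ee_rot: [-0.459, 3.107, 0.0]
wrist_force: [0.3, -0.8, -1.4]
gripper_width: 25.0
```

```bash
python3 -c "
from h import *
go([515.1,282.4,36.5],106.8)
s,im=grab('wrist','w8.png');print(s['wrist_force'])
s,im=grab('side','s8.png');cv2.imwrite('pics/c8.png',cv2.resize(im[100:200,180:310],None,fx=6,fy=6,interpolation=cv2.INTER_CUBIC))"
```

```text
pos [514.7 284.5  38.4] heading y 106.8 tilt z [ 5.e-04  2.e-04 -1.e+00] q [-0.51  0.64 -0.14  2.03  0.18  0.48  1.08] t 13.1
shift m [ 0.0002 -0.0021  0.0019] turn rad 0.0
[ 0.31319634 -0.8088467  -1.44808446]
```

View pics/w8.png

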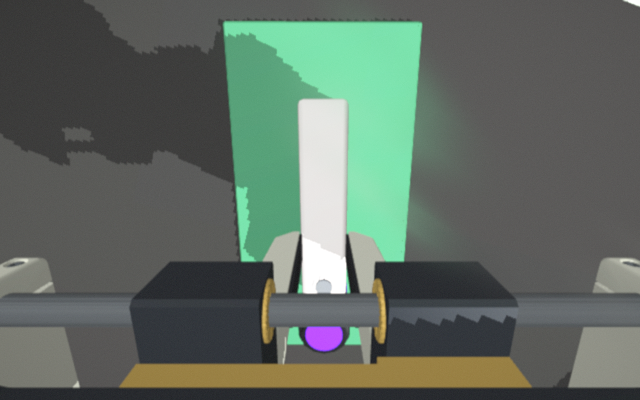

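View pics/c8.png

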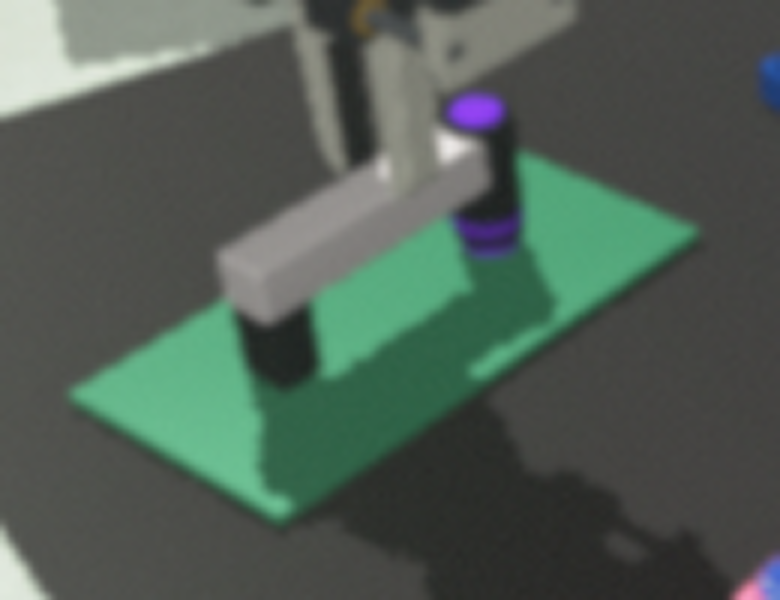

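The pad's middle is at column ~322 and the lamp at 323.5, so about 1 mm off; yaw is aligned. The lamp is ~2 mm above the pad. Lower until contact.

{"fn": "move_arm", "kwargs": {
  "commands": [
    [255,[0,-0.001,0.0007],0],
    [255,[0,-0.001,0.0014],0],
    [255,[0,-0.001,0.002],0],
    [255,[0,-0.001,0.002],0],
    [255,[0,-0.001,0.002],0]
  ]
}}

```text
time_s: 13.7
position: [514.8, 283.5, 36.4]
ee_rot: [-0.459, 3.108, 0.0]
wrist_force: [-1.4, -0.4, 5.0]
gripper_width: 24.3
```

Contact (+5 N). Release, then rise.

{"fn": "move_arm", "kwargs": {
  "commands": [
    [170,[0,0,0],0],
    [150,[0,0,0],0],
    [100,[0,0,0],0],
    [0,[0,0,0],0],
    [0,[0,0,0],0],
    [0,[0,0,0],0],
    [0,[0,0,0],0],
    [0,[0,0,0],0],
    [0,[0,0,0],0],
    [0,[0,0,0],0]
  ]
}}

```text
time_s: 14.7
position: [514.8, 283.4, 36.0]
ee_rot: [-0.459, 3.108, -0.0]
wrist_force: [-0.3, -0.6, 0.0]
gripper_width: 92.4
```

{"fn": "move_arm", "kwargs": {
  "commands": [
    [0,[0,0,-0.02],0],
    [0,[0,0,-0.05],0],
    [0,[0,0,-0.09],0],
    [0,[0,0,-0.13],0],
    [0,[0,0,-0.15],0],
    [0,[0,0,-0.15],0],
    [0,[0,0,-0.15],0]
  ]
}}

```text
time_s: 15.4
position: [514.7, 283.2, 186.0]
ee_rot: [-0.459, 3.107, 0.0]
wrist_force: [-0.5, -0.1, -0.4]
gripper_width: 92.9
```

```bash
python3 -c "
from h import *
s,im=grab('wrist','w9.png');print(s['position'],s['ee_rot'],s['gripper_width'])
cv2.imwrite('pics/c9.png',cv2.resize(im[30:290,220:420],None,fx=2.3,fy=2.3,interpolation=cv2.INTER_CUBIC))
s,im=grab('side','s9.png')"
```

```text
[514.73041787 283.24705215 186.0230751 ] [-4.58747153e-01  3.10734107e+00  1.13577272e-04] 92.94987677302096
```

View pics/c9.png

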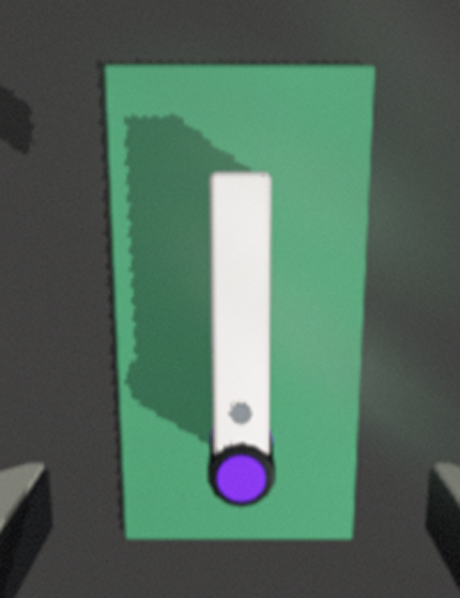

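View pics/s9.png

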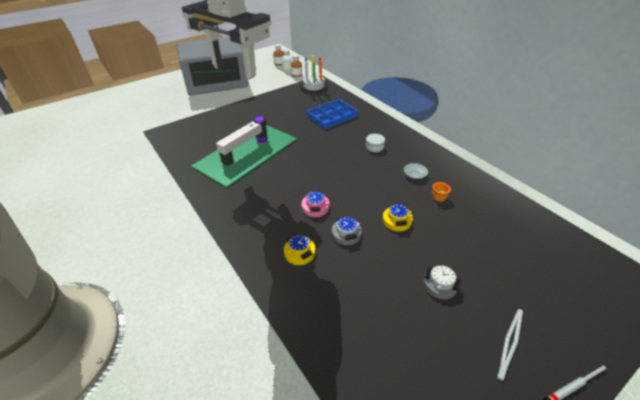

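The lamp stands along the pad's midline (lamp column 241, pad middle 239–240.5). The watches are at the same pixels as at the start, and the gripper is clear.

```bash
python3 -c "
from h import *
print(hand_in())"
```

```text
the job is handed in; nothing more can be done
None
```

I charged the blue watch in the grey holder, set the lamp back on its pad and handed the job in at about 15.5 s of the 54 s. No verdict was reported.

- **Charging:** I held the lamp level and still for 3 s with its lens about 50 mm above the middle of the dial. The arm position changed by about 0.1 mm between readings. In the side view, the lens sat within about half a pixel of where it should be above the dial. My first stop was 1.5–2 mm off in y, and I corrected it before the hold.
- **Put back:** I lowered the lamp until it touched the pad (about 5 N), let go and raised the gripper clear. In the last wrist picture it stands on its lens and foot along the middle of the pad, off by about 1 mm or less and in line with it.
- **Watches:** Neither the blue nor the silver watch had moved in the last side picture. The lens never went near the silver one.
- **Disagreement:** The top and side cameras differed by 2–4 mm on positions. For the dial I used the average of the top and wrist views, then confirmed it in the side view.

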